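# Change the metering disc of a salt-tablet dispenser

### The job

Get the salt-tablet dispenser ready for the next run of cans: lift its steel hatch out of its seat and slide it fully across to the parked position on the left, then fit the metering disc with the blue grip in the well under it. The drive tang in the well has stopped at some angle you are not told, so turn the disc until its slot finds the tang and the disc drops fully home, flat on the floor of the well. Leave the hatch parked open, let go of the disc, and leave everything else where it stands.

Things in the scene. Friction and masses are not known exactly. Their poses are not given: they have to be found in the camera images.
- dispenser: White and steel table-top machine, fixed; level origin under the centre of its foot plate (250 x 290 mm), x to its back, y to its left. On top a deck 300 mm wide sloping 30 degrees, low side to the robot: tools must lean 30 degrees to work square to it. The entries well, ledge, parking_deck and tang_top have the deck's axes: x up the slope, y level to the left, z square out of the deck.
- well (a point): Centre of the grey floor of the well, a round recess 93 mm across and 12 mm deep in the right half of the deck, under the hatch; 225 mm above the table. Deck axes. The disc goes in here; fully home the centre of its grip lies 27 mm above this point.
- tang_top (a point): Centre of the top of the drive tang, a brass bar 30 x 10 mm, 6 mm high, in the middle of the well. It has stopped with its long side anywhere within 40 degrees either way of deck x, turned about deck z; this entry has the deck's axes, not the tang's: its angle is not reported. See it in a camera, or find it by touch. Its geared spindle is stiff (0.35 N m) and turns along once engaged.
- ledge (a point): Centre of the ledge round the mouth of the well on which the closed hatch lies; deck axes. The ledge is a recess with walls 68 mm up and down the slope and 62 mm to the right (that one 22 mm high). To the left, from 61 mm on, the parking deck stands 6 mm higher. Channel lips overhang the lower and upper edges, 112 mm apart, undersides 16 mm and tops 19.5 mm above the ledge.
- parking_deck (a point): Centre of the place for the open hatch, on top of the parking deck in the left half: 138 mm left of the ledge's centre and 6 mm higher; deck axes. The end stop lets the hatch go 6 mm beyond it.
- hatch_grip (a point): Centre of the hatch's black rib grip: 52 mm long up the slope, 13 mm wide across, 30 mm high. The hatch is a loose steel plate, 133 (up the slope) x 120 x 5 mm, 0.3 kg, caught under the channel lips; this point is 21 mm above its underside. Lifted square to the deck 6 mm it clears the recess, at 11 mm it meets the lips; at 8 mm it slides freely left. Axes of this entry: level.
- blue_disc_grip (a point): Centre of the bar grip of the blue disc, 27 mm above its underside. Grip: 44 mm along the disc's x, 12 mm along y, 30 mm high. Disc: white, 90 mm across, 12 mm thick, 0.2 kg, 8 large pockets, lying flat on the table. Slot in its underside 33 x 13 mm, 7 mm deep, in line with the grip; half a turn makes no difference. Resting on the tang it stands 6 mm too high; in line with it, it drops.
- green_disc_grip (a point): The same point of the spare disc, same size, with a green grip and 14 small pockets, on the table (the two discs may have changed places); leave it.
- can: Empty open can, 70 mm across, 106 mm high, on the dispenser's foot plate below the spout; origin under its centre; leave it.
- sealed_can_a: Closed can, 71 mm across, 107 mm high, origin under its centre; leave it.
- sealed_can_b: Closed can, 71 mm across, 107 mm high, origin under its centre; leave it.
- tongs: Steel tongs lying flat, 210 x 73 x 10 mm; leave them.
- pen: Red marker pen lying flat, 140 mm long, 13 mm thick; leave it.
- gauge: Steel seam gauge lying on the table, 157 x 111 x 28 mm; leave it.
- spray: Spray bottle with a blue head, 77 mm across and 198 mm high, origin under its centre; leave it.
- blue_disc: The blue disc as a whole; origin at the centre of its underside, x along grip and slot, z up through the grip.
- hatch: The hatch as a whole; origin at the centre of its underside; level axes as for its grip.
There are look-alikes about, which are no part of the job. Leave any red look-alike of the blue_disc alone.

How it is judged:
By the outcome, as a careful person would: the job done as asked, in the order asked, and still so for the second after the job is handed in, with the robot touching nothing.
It also fails if it takes over 61 s, if anything falls off the work surface, if the arm or the gripper's body presses on something with over 40 N, if the wrist force passes 120 N, or if a joint passes its speed limit or range.

### The arm

A 6-joint arm with a two-finger parallel gripper is mounted at the origin on the work surface; the furniture and walls round the work are solid. World frame = base frame: x ahead of the robot, y to its left, z up, the work surface at z = 0. Lengths are in mm, angles in rad, forces in N, time in s.
With the tool pointing down it reaches from about 350 to 775 mm from the base axis. Payload 7.3 kg.
Tool frame: the origin (TCP) lies midway between the tips of the shut fingers; the grasp point (between the pads) lies 19 mm behind it; z points along the fingers, y is the line along which they close (so a half turn about z gives the same grasp; the last joint's range is limited). The gripper opens to 92 mm and grips with 3 to 60 N. Pads are 19 mm wide; open, the fingers measure 130 mm over their backs; the gripper's body (75 mm by 190 mm) begins 47 mm behind the grasp point.
Start: joints at [1.054, 0.342, 1.524, -0, 1.275, -0.146], TCP at [190.227, 489.345, 226.741] pointing down, gripper open.
Joint ranges: [-2.53, 2.53], [-0.77, 2.02], [0.04, 2.7], [-1, 4.14], [0.28, 2.66], [-3.11, 3.11]. Speed limits (rad/s): [2.57, 2.57, 3.14, 3.14, 3.14, 3.14].

### API

Orientations are given as [roll, pitch, yaw] about the fixed x, y, z axes, in that order (R = Rz(yaw) Ry(pitch) Rx(roll)).
In Python, from plant import bot gives the robot as it stands.
- The arm moves only by the tool jog_arm, never from a script. Its arguments are lists of equal length, an entry for each row: "dp": the shift along the tool's x, y, z in m, a list of three; "twist": the turn about the tool's z in degrees. A call has 1 to 10 rows; each row shifts and turns the commanded pose from where the row before left it, along the tool's axes as they then stand; what a row does not reach is not made up. A row lasts 1/8 s, in which the tool goes at most 62.5 mm and 10.7 degrees, less where a joint would pass 70% of its speed; a pose out of reach is approached as far as the arm can. A call is refused whole if a number of a shift passes 0.0625 or a number of a turn 10.7, either way. A call with a gripper value outside its range is refused whole. "jaw" is the finger opening in m, from 0 to 0.0918, set as the call begins (left out, the last holds). The fingers move at their own pace and stop on an object; the grip force is fixed at half the most. Time passes only in rows, so rows that do not move let the fingers close. It gives the time, the measured TCP pose, the force, the opening and the grip force at its end, in the units of the state.
- bot.get_obs(): the state, without advancing time (a new reading comes with each control period).
- bot.capture(name): name is "side" or "top"; returns the picture (420x560x3 uint8, blue, green, red); there is no depth.
- bot.camera_params(name): a dict with "fx", "fy", "cx", "cy" (pixels), "k1" (the pictures are not rectified: a ray, as slopes to the right and down, at radius r is drawn at 1 + k1 r^2 times it, then the intrinsics apply), "R" (3x3) and "t" (3): a world point X has camera coordinates R X + t. Camera axes: x right, y down, z forward; pixel columns grow to the right and rows downward; lengths in mm; the calibration is good to about 2 mm. A picture is of the moment at which its call begins. camera_params takes no time and is no camera call.
- bot.close_job(): hands the job in; it is judged then, once.
Trained networks look in the newest picture that a camera, given by its name, has taken for a name from the list of things; names that differ only in an ending like _2 or _b are one class to them, and where a whole thing is asked for, a point or a joint stands for the part that bears it (a point fixed in the world has none). Each returns a list of dicts, best first, with "confidence" (0 to 1); they miss things now and then, are a little off and sometimes report something else, mostly with a low value. They report only what shows in the picture. A call takes as long as a camera call. They do not tell look-alikes from the thing itself.
- bot.find_in(camera, label): "bbox" ([centre column, centre row, width, height] in pixels, round what is visible of it).
- bot.masks_of(camera, label): "pixels" (420x560 bool, what is visible of it) and "bbox" ([centre column, centre row, width, height] in pixels, round what is visible of it).
The state is a dict: "time": time; "joint_positions": joint angles; "dq": joint speeds; "tau": joint torques, N m; "tool_pos": TCP position; "tcp_rot": TCP orientation; "contact_force": force on the tool from outside, world axes, zero at the start; "moment": the same for the moment, N m; "grip_width": finger opening in mm; "finger_force": force on a finger pad.
Only numpy, scipy, OpenCV 4.12 (cv2) and the standard library are available. Lean on these libraries where they do the work, as an engineer would, in place of code of your own. Each camera call takes 0.05 s, during which the arm holds its last target. There are 200 camera calls.

## Working session

There is one attempt and no reset: what is moved stays moved. The work goes in short steps, Python scripts to look and compute and a tool call to move; the robot and the scene stay as the last step left them, time stands still between calls to the robot, and variables do not carry over. Pictures are saved under pics/ and viewed, at most 10 in all, crops included, and the job is handed in when it is done.

Besides the shell and the picture viewer there is one more tool, called after "Call:" as name(argument=value, ...) on one line, values as JSON. jog_arm: Moves the arm, as the interface text tells. Its arguments: {"type":"object","properties":{"dp":{"type":"array"},"twist":{"type":"array"},"jaw":{"type":"number"}},"required":["dp","twist"]}

```bash
mkdir -p pics; ls; python3 - <<'E'
from plant import bot
import cv2,numpy as np
for c in("side","top"):
    im=bot.capture(c); cv2.imwrite(f"pics/{c}0.png",im)
    p=bot.camera_params(c); print(c,{k:np.round(v,4).tolist() for k,v in p.items()})
    R=np.array(p["R"]);print("cam pos",-R.T@np.array(p["t"]))
    for l in ("dispenser","hatch_grip","hatch","blue_disc_grip","blue_disc","green_disc_grip","can"):
        print(l,[(round(d["confidence"],2),np.round(d["bbox"]).tolist()) for d in bot.find_in(c,l)])
print(bot.get_obs())
E
```

```text
pics
side {'fx': 390.4759, 'fy': 390.4759, 'cx': 279.3641, 'cy': 212.9416, 'k1': -0.0955, 'R': [[0.8831, -0.469, -0.0147], [-0.3142, -0.5676, -0.761], [0.3486, 0.6766, -0.6486]], 't': [-372.1037, 310.1949, 1074.6987]}
cam pos [  51.44249749 -725.62972414  927.61760967]
dispenser [(0.78, [307.0, 208.0, 113.0, 143.0])]
hatch_grip [(0.89, [318.0, 192.0, 49.0, 47.0]), (0.42, [350.0, 370.0, 37.0, 34.0])]
hatch [(0.92, [323.0, 192.0, 57.0, 46.0]), (0.71, [307.0, 188.0, 107.0, 96.0])]
blue_disc_grip [(0.82, [353.0, 369.0, 33.0, 36.0]), (0.72, [299.0, 401.0, 37.0, 38.0])]
blue_disc [(0.9, [351.0, 369.0, 34.0, 34.0]), (0.77, [299.0, 402.0, 40.0, 36.0])]
green_disc_grip [(0.96, [323.0, 314.0, 32.0, 28.0])]
can [(0.96, [307.0, 241.0, 21.0, 43.0])]
top {'fx': 542.1742, 'fy': 542.1742, 'cx': 283.046, 'cy': 211.9303, 'k1': -0.0301, 'R': [[0.0002, -0.9999, -0.0102], [-0.9801, 0.0019, -0.1985], [0.1985, 0.01, -0.9801]], 't': [63.7439, 501.4431, 1766.5963]}
cam pos [ 140.82439127   45.15265985 1831.52964307]
dispenser []
hatch_grip [(0.79, [297.0, 178.0, 43.0, 38.0])]
hatch [(0.62, [297.0, 179.0, 43.
[... 293 characters left out ...]
.0, 17.0, 8.0])]
{'time': 0.8, 'joint_positions': array([ 1.05402108e+00,  3.41987449e-01,  1.52410623e+00, -4.02480546e-06,
        1.27540316e+00, -1.45960819e-01]), 'dq': array([-0.00095271, -0.00068021,  0.00049717, -0.00149606, -0.00134178,
        0.00036506]), 'tau': array([ 3.02799308e-04, -4.31088138e+01, -2.44474089e+01,  7.16889440e-02,
        4.83770866e-02, -7.33840261e-05]), 'tool_pos': array([190.2153114 , 489.34515905, 226.74484858]), 'tcp_rot': array([3.14149842e+00, 1.77450576e-05, 2.77077939e+00]), 'contact_force': array([-0.20023903,  0.31195416,  0.00137132]), 'moment': array([-0.02928498,  0.04696309, -0.0091475 ]), 'finger_force': 0.0, 'grip_width': 91.55635536461297}
```

```bash
python3 - <<'E'
import cv2,numpy as np
s=cv2.imread("pics/side0.png");t=cv2.imread("pics/top0.png")
a=cv2.resize(s[110:270,230:430],(800,600)[:2] and (750,600),interpolation=cv2.INTER_CUBIC)
cv2.imwrite("pics/sideA.png",a) # 3.75x
b=cv2.resize(s[270:420,230:430],(800,600),interpolation=cv2.INTER_CUBIC);cv2.imwrite("pics/sideB.png",b) #4x
c=cv2.resize(t[150:300,250:450],(800,600),interpolation=cv2.INTER_CUBIC);cv2.imwrite("pics/topC.png",c) #4x
E
```

```text
(no output)
```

View pics/sideA.png

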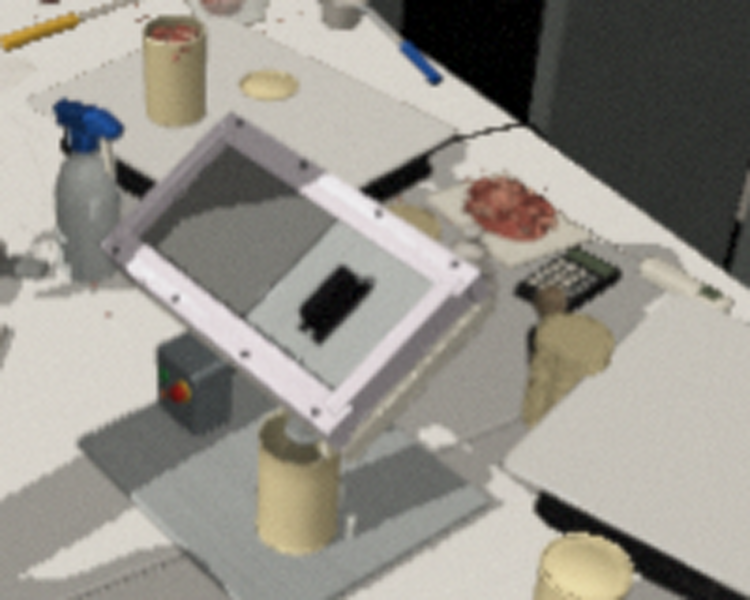

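View pics/sideB.png

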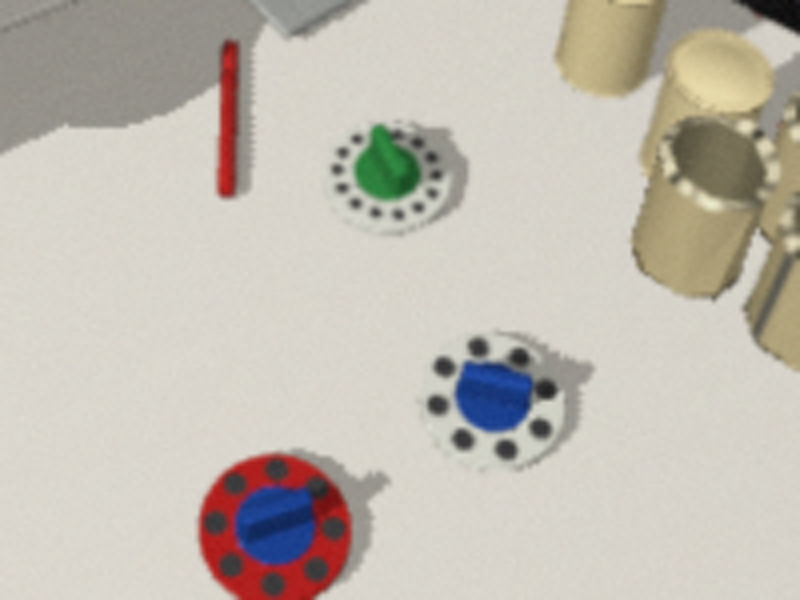

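View pics/topC.png

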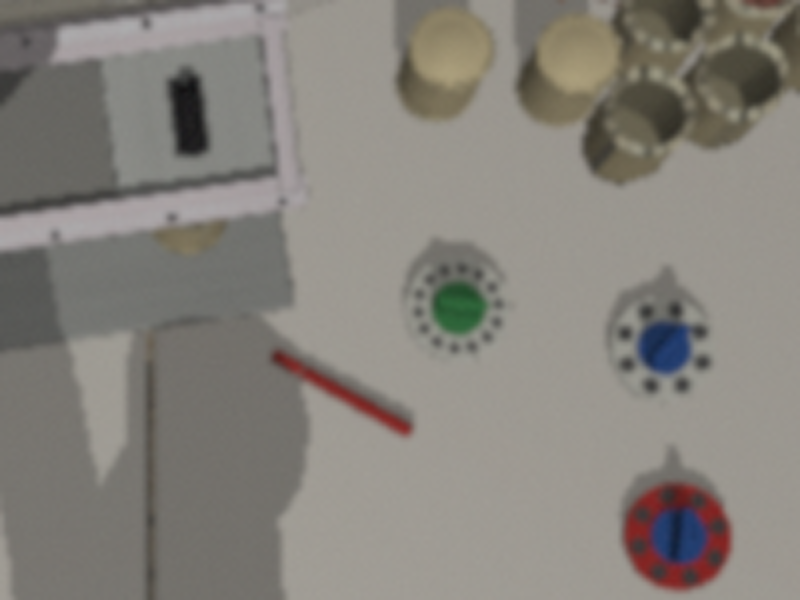

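The side view shows the hatch closed with its black grip at about (320,190). The white disc with the blue grip is at side (353,368) and top (416,236). The red look-alike is at side (299,402). The lip screws can be matched between the two views, so I'll triangulate from those.

```bash
cat > h.py <<'E'
from plant import bot
import cv2,numpy as np
from scipy.optimize import least_squares
from scipy.spatial.transform import Rotation as Ro
P={c:{k:np.array(v) for k,v in bot.camera_params(c).items()} for c in("side","top")}
def proj(c,X):
    p=P[c];q=np.atleast_2d(X)@p["R"].T+p["t"];s=q[:,:2]/q[:,2:]
    s=s*(1+p["k1"]*(s**2).sum(1,keepdims=True))
    return s*[p["fx"],p["fy"]]+[p["cx"],p["cy"]]
def tri(us,ut,x0=(500,0,150)):
    f=lambda X:np.r_[proj("side",X)[0]-us,proj("top",X)[0]-ut]
    r=least_squares(f,x0);return r.x,np.abs(r.fun).max()
def rect(im,c,O,ax,ay,half,s):  # plane picture: right=-ay, up=ax
    n=int(2*half*s);j,i=np.meshgrid(np.arange(n),np.arange(n))
    X=O+((n/2-i)/s)[...,None]*ax+((n/2-j)/s)[...,None]*ay
    uv=proj(c,X.reshape(-1,3)).reshape(n,n,2).astype(np.float32)
    return cv2.remap(im,uv[...,0],uv[...,1],cv2.INTER_CUBIC)
E
python3 - <<'E'
from h import *
sA=lambda x,y:np.array([230+x/3.75,110+y/3.75]);sB=lambda x,y:np.array([230+x/4,270+y/4]);tC=lambda x,y:np.array([250+x/4,150+y/4])
S=[(175,298),(246,353),(317,411),(303,163),(378,213),(455,265)];T=[(55,235),(172,217),(283,200),(25,42),(147,22),(260,7)]
Q=[]
for a,b in zip(S,T):
    X,e=tri(sA(*a),tC(*b));Q.append(X);print(X.round(1),round(e,2))
Q=np.array(Q)
y=(Q[0]-Q[2]+Q[3]-Q[5]);y[2]=0;y/=np.linalg.norm(y);print("yaw",np.degrees(np.arctan2(-y[0],y[1])),"pitch", np.linalg.norm(Q[3:].mean(0)-Q[:3].mean(0)))
for n,a,b in(("hgrip",sA(337,302),tC(187,112)),("blue",sB(493,393),tC(664,345)),("blue2",sB(493,400),tC(660,348))):
    X,e=tri(a,b);print(n,X.round(1),round(e,2))
im={c:cv2.imread(f"pics/{c}0.png") for c in P}
B=tri(sB(493,393),tC(664,345))[0]
x,yy=np.array([1,0,0]),np.array([0,1.,0])
O=np.array([B[0],B[1],0])
cv2.imwrite("pics/rect.png",np.vstack([np.hstack([rect(im[c],c,O+[0,0,h],x,yy,60,3.2)[:, :] for c in("side","top")]) for h in (12,)]+[np.hstack([rect(im[c],c,O+[0,0,42],x,yy,60,3.2) for c in("side","top")])])[:768])
E
python3 -c "
import cv2;a=cv2.imread('pics/rect.png');print(a.shape)
h=a.shape[0]//2
b=cv2.hconcat([a[:h],a[h:]]) ;b=b[:, :];b=cv2.resize(b,None,fx=800/b.shape[1],fy=800/b.shape[1]) if 0 else cv2.resize(a,(600,600));cv2.imwrite('pics/rect1.png',b)"
```

```text
[479.  120.3 213.5] 0.17
[493.4  30.9 214. ] 0.36
[505.7 -53.7 214.7] 0.16
[608.8 139.9 291.1] 0.23
[623.3  50.  290.2] 0.09
[635.5 -34.  289. ] 0.04
yaw 8.721007645950577 pitch 151.71624176193913
hgrip [567.8  19.6 243.5] 0.22
blue [ 424.1 -386.8   13.8] 0.02
blue2 [ 424.8 -386.5    3.1] 0.48
(768, 768, 3)
```

View pics/rect1.png

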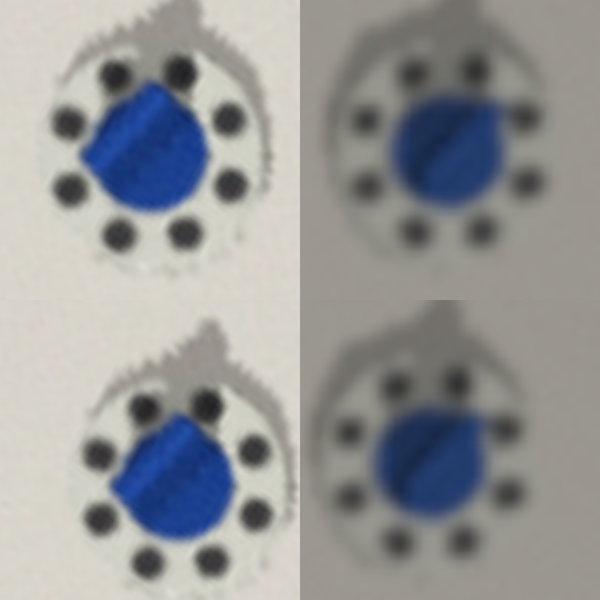

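The pocket rings at z=12 agree in both views, which puts the blue disc at about (423,-386) with the bar at yaw -44°. The screws give a deck yaw of 8.7°, a slope of 30.0° and a lip-top height of 252 mm, matching the expected values. Before planning the lean, I'll test whether a turn entry may be a vector.

Call:
jog_arm(dp=[[0, 0, 0]], twist=[[0, 5, 0]])

```text
$.twist[0]: bad value
```

```bash
cat >> h.py <<'E'
psi=np.radians(8.72);c,s=np.cos(psi),np.sin(psi)
dy=np.array([-s,c,0]);dn=np.array([-.5*c,-.5*s,.8660]);dx=np.cross(dy,dn)
ledge=np.array([572.0,15.3,235.3]);well=ledge-12*dn
D=np.array([dx,dy,dn]).T
E
python3 - <<'E'
from h import *
g=ledge+21*dn
print("D",D.round(3).tolist(),"grip",g,"well",well)
cor=np.array([[a,b,d] for a in(-26,26) for b in(-6.5,6.5) for d in(-16,15)])
for cam in P:
    im=cv2.imread(f"pics/{cam}0.png")
    h=cv2.convexHull(proj(cam,g+cor@D.T).astype(np.float32));M=cv2.moments(h)
    u=np.array([M['m10'],M['m01']])/M['m00']
    i0,j0=int(u[1]),int(u[0]);w=im[i0-16:i0+17,j0-16:j0+17].max(2)
    m=w<60;ii,jj=np.nonzero(m);print(cam,"pred",u.round(1),"seen",(jj.mean()+j0-16).round(1),(ii.mean()+i0-16).round(1),"area",M['m00'],m.sum())
E
```

```text
D [[0.856, -0.152, -0.494], [0.131, 0.988, -0.076], [0.5, 0.0, 0.866]] grip [561.62136922  13.70813846 253.486     ] well [577.93064616  16.20963516 224.908     ]
side pred [319.2 189.6] seen 318.3 190.4 area 189.5573788555339 180
top pred [298.9 178.9] seen 296.8 178.2 area 94.30188192031346 124
```

A vector turn is refused, so the tool stays vertical. A vertical tool can still grip the rib across level deck y. The disc can be tilted passively by pivoting its bar in the pads. First I'll check the deck registration.

```bash
python3 - <<'E'
from h import *
O=ledge+19.5*dn+70*dy
out=[]
for cam in("side","top"):
    im=cv2.imread(f"pics/{cam}0.png");r=rect(im,cam,O,dx,dy,165,2.4)
    n=r.shape[0];px=lambda a,b:(int(n/2-(b)*2.4),int(n/2-a*2.4))
    cv2.rectangle(r,px(56,-62-70+0),px(-56,204-70),(0,255,0),1)   # lips inner, walls
    out.append(r[160:-160])
cv2.imwrite("pics/deck.png",np.vstack(out));print(np.vstack(out).shape)
# shift fit of grip from both masks (deck plane), using hull centroid
g=ledge+21*dn
cor=np.array([[a,b,d] for a in(-26,26) for b in(-6.5,6.5) for d in(-16,15)])
def cen(cam,sh):
    h=cv2.convexHull(proj(cam,g+D@np.r_[sh,0]+cor@D.T).astype(np.float32));M=cv2.moments(h);return np.array([M['m10'],M['m01']])/M['m00']
obs={}
for cam in P:
    im=cv2.imread(f"pics/{cam}0.png").astype(float).max(2);u=cen(cam,[0,0]);i0,j0=int(u[1]),int(u[0])
    w=im[i0-13:i0+14,j0-9:j0+10] if cam=="top" else im[i0-13:i0+14,j0-14:j0+15]
    k=np.clip(np.median(w)*0.75-w,0,None);ii,jj=np.indices(w.shape)
    obs[cam]=np.array([(k*jj).sum(),(k*ii).sum()])/k.sum()+[j0-(9 if cam=="top" else 14),i0-13]
    print(cam,obs[cam],u, least_squares(lambda s:cen(cam,s)-obs[cam],[0,0],diff_step=1e-2,x_scale=10).x)
E
```

```text
(944, 792, 3)
side [318.13301798 190.15764757] [319.15784701 189.56185548] [0. 0.]
top [296.67124702 178.25697811] [298.87373952 178.88299967] [0. 0.]
```

View pics/deck.png

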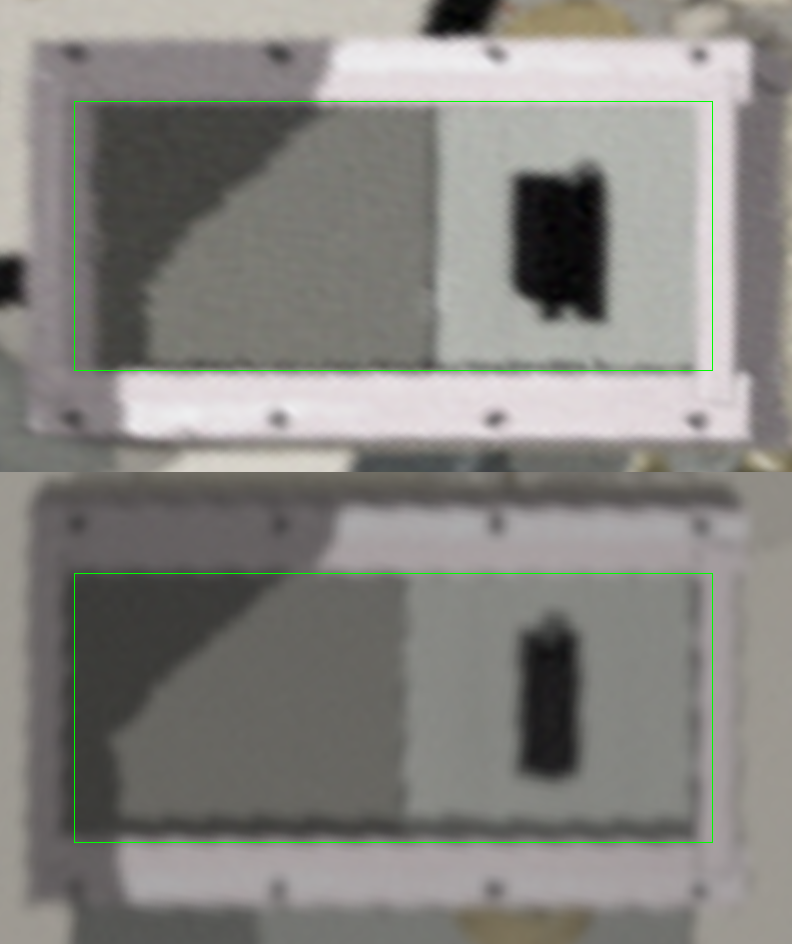

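The rectified deck shows the recess's right wall and the grip about 6 mm further left than I assumed. The corrected values are ledge (570.7, 21.5, 235.1), hatch grip (560.3, 19.9, 253.3) and well (576.6, 22.4, 224.7). Now I'll move to above the hatch.

Call:
jog_arm(dp=[[0, 0, -0.05], [0, 0, -0.05], [-0.0468, -0.0276, 0], [-0.0468, -0.0276, 0], [-0.0468, -0.0276, 0], [-0.0468, -0.0276, 0], [-0.0468, -0.0276, 0], [-0.0468, -0.0276, 0], [-0.0468, -0.0276, 0], [-0.0468, -0.0276, 0]], twist=[0, 0, 0, 0, 0, 0, 0, 0, 0, 0], jaw=0.05)

```text
time: 2.05
tool_pos: [460.1, 146.3, 326.9]
tcp_rot: [3.141, 0.0, 2.771]
contact_force: [0.6, 1.2, -0.3]
grip_width: 49.8
finger_force: 0.0
```

Call:
jog_arm(dp=[[-0.0468, -0.0276, 0], [-0.0468, -0.0276, 0], [-0.0468, -0.0276, 0], [0, 0, 0], [0, 0, 0], [0, 0, 0], [0, 0, 0]], twist=[0, 0, 0, -10, -10, -10, 0])

```text
time: 2.92
tool_pos: [560.0, 19.8, 326.7]
tcp_rot: [3.141, -0.0, -2.99]
contact_force: [-0.9, -0.3, 0.4]
grip_width: 50.1
finger_force: 0.0
```

Call:
jog_arm(dp=[[0, 0, 0.045], [0, 0, 0.025], [0, 0, 0.0125], [0, 0, 0]], twist=[0, 0, 0, 0])

```text
time: 3.42
tool_pos: [559.9, 19.9, 244.0]
tcp_rot: [3.141, -0.001, -2.99]
contact_force: [0.1, -0.3, -0.2]
grip_width: 49.8
finger_force: 0.0
```

Call:
jog_arm(dp=[[0, 0, 0], [0, 0, 0], [0, 0, 0], [0, 0, 0]], twist=[0, 0, 0, 0], jaw=0)

```text
time: 3.92
tool_pos: [560.1, 19.7, 244.5]
tcp_rot: [-3.141, 0.0, -2.989]
contact_force: [-1.5, -2.1, -0.9]
grip_width: 14.5
finger_force: 0.5
```

Call:
jog_arm(dp=[[0, 0, 0], [0, 0, 0]], twist=[0, 0])

```text
time: 4.18
tool_pos: [560.0, 19.1, 244.3]
tcp_rot: [-3.14, -0.0, -2.989]
contact_force: [-1.3, -5.2, 1.4]
grip_width: 12.7
finger_force: 30.0
```

Call:
jog_arm(dp=[[0.002, 0, -0.0035], [0.002, 0, -0.0035], [0, 0, 0]], twist=[0, 0, 0])

```text
time: 4.55
tool_pos: [555.8, 19.9, 251.2]
tcp_rot: [3.14, -0.0, -2.988]
contact_force: [1.0, 0.2, -2.2]
grip_width: 13.2
finger_force: 30.0
```

Call:
jog_arm(dp=[[0, 0.03, 0], [0, 0.035, 0], [0, 0.035, 0], [0, 0.03, 0], [0, 0.009, 0], [0, 0, 0]], twist=[0, 0, 0, 0, 0, 0])

```text
time: 5.3
tool_pos: [535.2, 157.4, 251.4]
tcp_rot: [3.14, 0.001, -2.988]
contact_force: [3.8, 2.4, -0.7]
grip_width: 13.1
finger_force: 30.0
```

```bash
python3 - <<'E'
from h import *
ledge=np.array([570.7,21.5,235.1])
O=ledge+19.5*dn+70*dy;out=[]
for cam in("side","top"):
    im=bot.capture(cam);cv2.imwrite(f"pics/{cam}1.png",im);r=rect(im,cam,O,dx,dy,165,2.4);out.append(r[160:-160])
cv2.imwrite("pics/deck1.png",cv2.resize(np.vstack(out),(504,600)))
E
```

```text
(no output)
```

View pics/deck1.png

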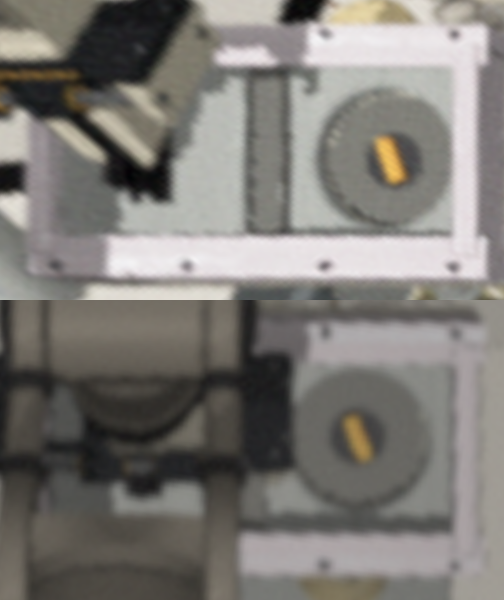

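The hatch is across. The tang shows at a positive angle of about 25°, with its top end leaning left. I'll lower the hatch, release it and rise.

Call:
jog_arm(dp=[[-0.001, 0, 0.0017], [0, 0, 0]], twist=[0, 0])

```text
time: 5.65
tool_pos: [536.4, 155.8, 249.7]
tcp_rot: [-3.141, 0.001, -2.99]
contact_force: [4.2, -0.8, 1.2]
grip_width: 12.6
finger_force: 30.0
```

Call:
jog_arm(dp=[[0, 0, 0], [0, 0, 0], [0, 0, 0]], twist=[0, 0, 0], jaw=0.05)

```text
time: 6.02
tool_pos: [535.5, 156.7, 249.3]
tcp_rot: [-3.142, -0.001, -2.989]
contact_force: [0.5, 0.6, -0.2]
grip_width: 38.1
finger_force: 0.0
```

Call:
jog_arm(dp=[[0, 0, -0.02], [0, 0, -0.05], [0, 0, -0.03], [0, -0.06, 0], [0, -0.06, 0], [0, -0.06, 0], [0, -0.06, 0], [0, -0.06, 0], [0, -0.06, 0]], twist=[0, 0, 0, 0, 0, 0, 0, 0, 0])

```text
time: 7.15
tool_pos: [590.6, -200.8, 349.5]
tcp_rot: [3.141, -0.0, -2.989]
contact_force: [-0.6, 0.9, 0.4]
grip_width: 49.8
finger_force: 0.0
```

```bash
sed -i 's/^ledge=.*/ledge=np.array([570.7,21.5,235.1]);well=ledge-12*dn/' h.py; python3 - <<'E'
from h import *
for cam in("side","top"):
    im=bot.capture(cam);cv2.imwrite(f"pics/{cam}2.png",im)
    r=rect(im,cam,well+6*dn,dx,dy,25,8);hsv=cv2.cvtColor(r,cv2.COLOR_BGR2HSV).astype(float)
    sat=np.where((hsv[...,0]<35)&(hsv[...,0]>8),hsv[...,1],0)
    m=(sat>90).astype(np.uint8);n=r.shape[0]
    k=max(cv2.findContours(m,0,2)[0],key=cv2.contourArea);M=cv2.moments(k)
    ang=.5*np.degrees(np.arctan2(2*M['mu11'],M['mu20']-M['mu02']));rc=cv2.minAreaRect(k)
    print(cam,"tang off x,y",(n/2-M['m01']/M['m00'])/8,(n/2-M['m10']/M['m00'])/8,"size",np.array(rc[1])/8,"img angle",ang,"=> theta",np.round(((90-(-ang))+90)%180-90,1))
    r=rect(im,cam,ledge+19.5*dn+70*dy,dx,dy,165,2.4)
    cv2.imwrite(f"pics/deck2{cam}.png",r[160:-160])
a,b=[cv2.imread(f"pics/deck2{q}.png") for q in P];cv2.imwrite("pics/deck2.png",cv2.resize(np.vstack([a,b]),(504,600)))
print(bot.find_in("side","hatch_grip"))
E
```

```text
side tang off x,y -1.2328863575806004 -2.6899533706368217 size [34.05405807 16.00961304] img angle 69.44863648916832 => theta -20.6
top tang off x,y 1.2066476248767408 -0.6792767520146903 size [32.45101166 13.66653538] img angle 69.39149165352642 => theta -20.6
[{'bbox': [290.1, 170.3, 50.7, 42.4], 'confidence': 0.74}]
```

View pics/deck2.png

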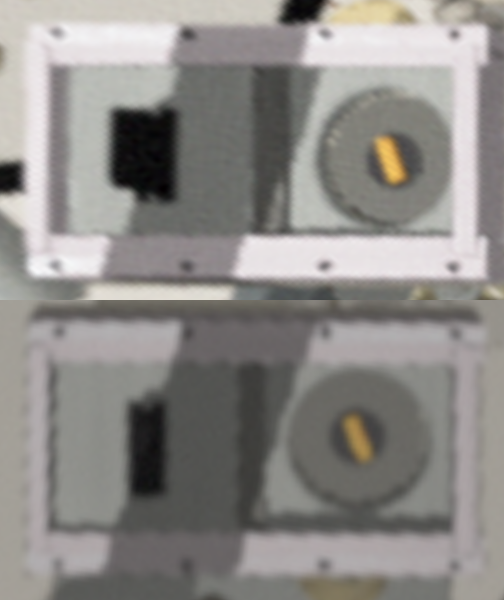

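The hatch lies parked and flat. The tang is at θ = +20.6° in both views, and the well centre is about (576.8, 21.2, 224.7). Next is the blue disc.

Call:
jog_arm(dp=[[0.0388, -0.0315, 0], [0.0388, -0.0315, 0], [0.0388, -0.0315, 0], [0.0388, -0.0315, 0], [0.0388, -0.0315, 0], [0, 0, 0.05], [0, 0, 0.05], [0, 0, 0.05], [0, 0, 0.04], [0, 0, 0.03]], twist=[0, 0, 0, 0, 0, 10.5, 10.5, 10.5, 10.5, 10.7])

```text
time: 8.55
tool_pos: [423.1, -382.3, 128.0]
tcp_rot: [3.141, -0.002, 2.37]
contact_force: [0.2, 0.3, 0.1]
grip_width: 50.1
finger_force: 0.0
```

Call:
jog_arm(dp=[[0, 0, 0.05], [0, 0, 0], [0, 0, 0]], twist=[0, 0, 0])

```text
time: 8.93
tool_pos: [423.9, -384.3, 81.3]
tcp_rot: [-3.142, 0.002, 2.376]
contact_force: [-0.2, -0.8, -0.1]
grip_width: 50.4
finger_force: 0.0
```

```bash
python3 - <<'E'
from h import *
print(bot.get_obs()["tool_pos"],bot.get_obs()["tcp_rot"])
O=np.array([422.8,-386,42.]);o=[]
for cam in("side","top"):
    im=bot.capture(cam);o.append(rect(im,cam,O,np.array([1,0,0]),np.array([0,1.,0]),75,2.6))
cv2.imwrite("pics/pick.png",np.hstack(o))
E
```

```text
[ 423.94136039 -384.32685017   81.28639966] [-3.14154537e+00  2.09736577e-03  2.37568430e+00]
```

View pics/pick.png

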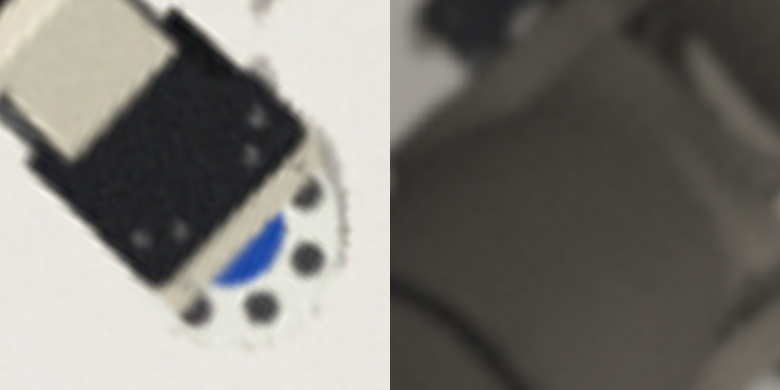

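Call:
jog_arm(dp=[[0, -0.002, 0.03], [0, 0, 0.02], [0, 0, 0.008], [0, 0, 0]], twist=[0, 0, 0, 0])

```text
time: 9.52
tool_pos: [421.9, -386.0, 22.3]
tcp_rot: [-3.142, 0.001, 2.375]
contact_force: [0.3, 0.2, -0.7]
grip_width: 49.9
finger_force: 0.0
```

Call:
jog_arm(dp=[[0, 0, 0], [0, 0, 0], [0, 0, 0], [0, 0, 0], [0, 0, 0], [0, 0, 0]], twist=[0, 0, 0, 0, 0, 0], jaw=0)

```text
time: 10.28
tool_pos: [421.5, -385.8, 21.6]
tcp_rot: [-3.142, 0.0, 2.375]
contact_force: [-0.6, -0.7, 1.9]
grip_width: 11.9
finger_force: 30.0
```

The disc is gripped: width 11.9 mm, force 30 N. I'll carry it over the well with the bar along deck x, then press its uphill edge in so that it pivots flush.

Call:
jog_arm(dp=[[0, 0, -0.02], [0, 0, -0.05], [0, 0, -0.055], [0, 0, -0.055], [0, 0, -0.055], [0, 0, -0.05], [0, 0, -0.035], [0, 0, 0]], twist=[0, 0, -10.5, -10.5, -10.5, -10.5, -10.6, 0])

```text
time: 11.28
tool_pos: [422.2, -386.2, 343.9]
tcp_rot: [-3.137, 0.003, -2.991]
contact_force: [-0.3, -0.8, -1.7]
grip_width: 12.1
finger_force: 30.0
```

Call:
jog_arm(dp=[[-0.023, 0.0474, 0], [-0.023, 0.0474, 0], [-0.023, 0.0474, 0], [-0.023, 0.0474, 0], [-0.023, 0.0474, 0], [-0.023, 0.0474, 0], [-0.023, 0.0474, 0], [-0.023, 0.0474, 0], [0, 0, 0], [0, 0, 0]], twist=[0, 0, 0, 0, 0, 0, 0, 0, 0, 0])

```text
time: 12.52
tool_pos: [545.8, 16.7, 339.9]
tcp_rot: [3.141, -0.003, -2.992]
contact_force: [-0.9, 0.1, -2.0]
grip_width: 12.3
finger_force: 30.0
```

Call:
jog_arm(dp=[[0, 0, 0.04], [0, 0, 0.02], [0, 0, 0.008], [0, 0, 0]], twist=[0, 0, 0, 0])

```text
time: 13.02
tool_pos: [546.2, 16.0, 273.4]
tcp_rot: [3.141, -0.001, -2.992]
contact_force: [-0.1, 0.8, -0.8]
grip_width: 11.8
finger_force: 30.0
```

Call:
jog_arm(dp=[[-0.002, 0, 0.0035], [-0.002, 0, 0.0035], [-0.002, 0, 0.0035], [-0.001, 0, 0.0017]], twist=[0, 0, 0, 0])

```text
time: 13.52
tool_pos: [553.4, 18.0, 261.0]
tcp_rot: [3.142, -0.0, -2.99]
contact_force: [0.1, -0.3, -1.6]
grip_width: 12.0
finger_force: 30.0
```

Call:
jog_arm(dp=[[-0.001, 0, 0.0017], [-0.001, 0, 0.0017]], twist=[0, 0])

```text
time: 13.78
tool_pos: [554.8, 18.2, 258.4]
tcp_rot: [-3.141, -0.001, -2.99]
contact_force: [-8.2, -0.9, 9.5]
grip_width: 11.8
finger_force: 30.0
```

Contact came at the expected height, about 12 N along the slope normal. Continuing in small steps.

Call:
jog_arm(dp=[[-0.001, 0, 0.0017], [-0.001, 0, 0.0017]], twist=[0, 0])

```text
time: 14.02
tool_pos: [554.8, 18.2, 256.7]
tcp_rot: [-3.141, -0.004, -2.99]
contact_force: [-18.3, -3.2, 17.0]
grip_width: 11.8
finger_force: 30.0
```

Call:
jog_arm(dp=[[-0.001, 0, 0.0017], [-0.001, 0, 0.0017]], twist=[0, 0])

```text
time: 14.28
tool_pos: [555.2, 18.3, 253.3]
tcp_rot: [-3.141, -0.007, -2.99]
contact_force: [-23.1, -2.6, 19.3]
grip_width: 11.8
finger_force: 30.0
```

```bash
python3 - <<'E'
from h import *
o=[]
im=bot.capture("side");im2=bot.capture("top")
cv2.imwrite("pics/ins.png",np.hstack([cv2.resize(im[140:240,270:370],(400,400),interpolation=2),cv2.resize(im2[140:215,260:335],(400,400),interpolation=2)]))
E
```

```text
(no output)
```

View pics/ins.png

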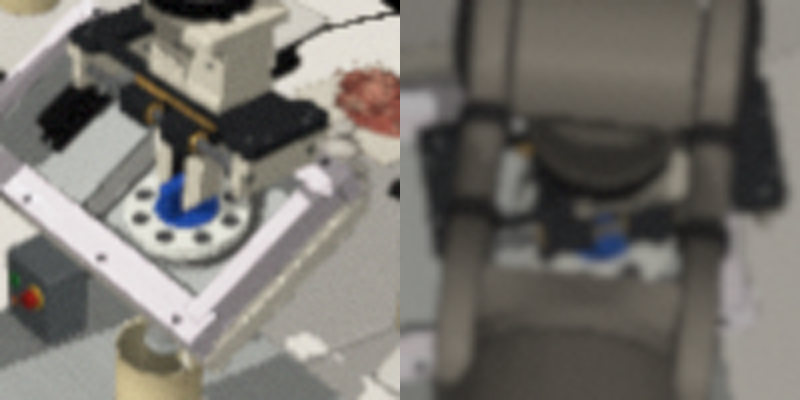

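The disc is pressing at its uphill edge, but friction against uphill sliding blocks the pivot. I'll back off, shift uphill, and press while moving downhill so the edge stays pinned and friction helps.

Call:
jog_arm(dp=[[0.005, 0, -0.0087], [-0.007, 0, -0.004], [-0.007, 0, -0.004], [0, 0, 0]], twist=[0, 0, 0, 0])

```text
time: 14.88
tool_pos: [566.0, 19.9, 266.8]
tcp_rot: [3.141, -0.008, -2.991]
contact_force: [-10.5, -2.0, 1.1]
grip_width: 11.5
finger_force: 30.0
```

```bash
cat >> h.py <<'E'
well=np.array([576.8,21.2,224.7])
def piv(h=10):
    o=bot.get_obs();r=D.T@(o["tool_pos"]+[0,0,h]-well);print("piv u,v,H",r.round(1),"F deck",(D.T@o["contact_force"]).round(1))
E
python3 - <<'E'
from h import *
piv();im=bot.capture("side");cv2.imwrite("pics/ins2.png",cv2.resize(im[150:230,280:360],(600,600),interpolation=2))
E
```

```text
piv u,v,H [16.6  0.3 50.6] F deck [-8.7 -0.4  6.3]
```

View pics/ins2.png

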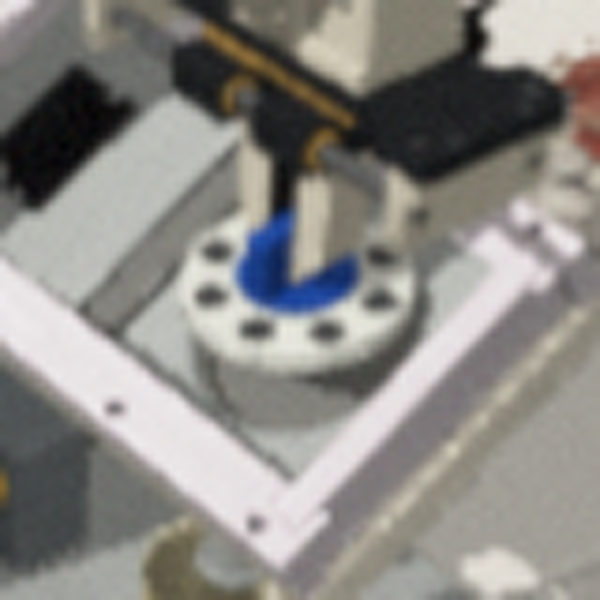

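The picture shows the disc still nearly level, with its uphill edge in the well. Now I'll arc downhill about the pinned edge.

Call:
jog_arm(dp=[[0.002, 0, 0.003], [0.0015, 0, 0.004], [0.002, 0, 0.005]], twist=[0, 0, 0])

```text
time: 15.3
tool_pos: [563.8, 19.4, 256.6]
tcp_rot: [-3.141, 0.003, -2.99]
contact_force: [-2.3, -0.4, 8.2]
grip_width: 12.2
finger_force: 30.0
```

```bash
python3 -c "
from h import *
piv()"
```

```text
piv u,v,H [ 9.5  0.2 42.8] F deck [ 2.1 -0.1  8.3]
```

Pivoting smoothly at 8 N. Continuing.

Call:
jog_arm(dp=[[0.002, 0, 0.004], [0.001, 0, 0.004], [0, 0, 0]], twist=[0, 0, 0])

```text
time: 15.68
tool_pos: [560.7, 18.9, 249.8]
tcp_rot: [-3.141, 0.004, -2.99]
contact_force: [-3.8, -0.5, 10.1]
grip_width: 11.9
finger_force: 30.0
```

```bash
python3 -c "
from h import *
piv()"
```

```text
piv u,v,H [ 3.4  0.2 38.5] F deck [ 1.8  0.1 10.7]
```

Call:
jog_arm(dp=[[-0.0005, 0, 0.002], [-0.001, 0, 0.002], [0, 0, 0]], twist=[0, 0, 0])

```text
time: 16.05
tool_pos: [560.8, 18.9, 247.5]
tcp_rot: [-3.14, 0.002, -2.99]
contact_force: [-13.2, -1.1, 22.2]
grip_width: 11.5
finger_force: 30.0
```

```bash
python3 -c "
from h import *
piv()
im=bot.capture('side');cv2.imwrite('pics/side5.png',im)
# white disc top mask: pocket/disc ellipse: compare to model tilts
hsv=cv2.cvtColor(im,cv2.COLOR_BGR2HSV)
for l in ('blue_disc','blue_disc_grip'):
    for d in bot.masks_of('side',l)[:2]:
        m=d['pixels'];ii,jj=np.nonzero(m);print(l,d['confidence'],np.round(d['bbox'],1),m.sum())
"
```

```text
piv u,v,H [ 2.4  0.2 36.5] F deck [-0.4  1.  25.8]
blue_disc 0.84 [297.4 400.6  36.9  38.8] 1066
blue_disc 0.55 [317.7 196.6  30.   18.6] 462
blue_disc_grip 0.79 [318.4 194.2  30.9  24.6] 448
blue_disc_grip 0.56 [298.9 400.5  39.1  39. ] 1129
```

The disc is supported square to the deck: about 26 N along the normal, nothing sideways. I'll relieve the load and open slightly so the fingers stay loosely round the bar.

Call:
jog_arm(dp=[[0.001, 0, -0.0017], [0, 0, 0]], twist=[0, 0])

```text
time: 16.45
tool_pos: [560.5, 18.9, 247.9]
tcp_rot: [-3.141, 0.003, -2.99]
contact_force: [-6.2, -0.4, 14.6]
grip_width: 11.9
finger_force: 30.0
```

Call:
jog_arm(dp=[[0, 0, 0], [0, 0, 0], [0, 0, 0]], twist=[0, 0, 0], jaw=0.016)

```text
time: 16.82
tool_pos: [560.4, 19.1, 245.1]
tcp_rot: [3.141, -0.0, -2.99]
contact_force: [-1.1, -0.2, -0.0]
grip_width: 15.7
finger_force: 0.0
```

Call:
jog_arm(dp=[[0, 0, 0], [0, 0, 0], [0, 0, 0]], twist=[-7, -7, 0])

```text
time: 17.2
tool_pos: [560.4, 18.9, 245.2]
tcp_rot: [3.142, -0.0, -2.747]
contact_force: [0.5, -1.5, 0.5]
grip_width: 16.5
finger_force: 0.3
```

```bash
cat >> h.py <<'E'
def pose(cam="side",save=None):
    # fit disc pose (u,v,H,theta) by matching 8 pocket centres: dark-score search
    im=bot.capture(cam)
    if save: cv2.imwrite(save,im)
    g=cv2.GaussianBlur(im.max(2).astype(np.float32),(0,0),.7)
    b=im[...,0].astype(np.float32)-im[...,2];return im,g,b
E
python3 - <<'E'
from h import *
piv();print(bot.get_obs()["moment"].round(2))
im,g,b=pose(save="pics/side6.png")
# rectify at disc-top plane for H hypotheses; measure white ring circle fit & pockets
for Hb in (0,6):
    r=rect(im,"side",well+(Hb+12)*dn,dx,dy,60,5);n=r.shape[0]
    hsv=cv2.cvtColor(r,cv2.COLOR_BGR2HSV);gr=cv2.GaussianBlur(r.max(2).astype(np.float32),(0,0),4)
    a=np.radians(np.arange(0,360,3))
    prof=lambda R,ou,ov:np.array([gr[int(n/2-(ou+R*np.cos(t))*5),int(n/2-(ov+R*np.sin(t))*5)] for t in a])
    best=max(((abs(np.fft.fft(prof(R,ou,ov))[8]),R,ou,ov) for R in np.arange(28,40,1) for ou in np.arange(-6,7,1.5) for ov in np.arange(-6,7,1.5)))
    F=np.fft.fft(prof(*best[1:]))[8];ph=-np.degrees(np.angle(-F))/8  # dark pockets at angle ph mod 45
    print(Hb,best,"pocket ang mod45",ph%45,"theta (pockets at 22.5)",((-ph*-1)-22.5+22.5)%45-22.5)
    cv2.imwrite(f"pics/r{Hb}.png",r)
E
```

```text
piv u,v,H [ 0.9  0.2 34.7] F deck [ 0.5 -1.5  0.3]
[ 0.05 -0.06  0.04]
0 (np.float32(3935.2917), np.int64(36), np.float64(0.0), np.float64(6.0)) pocket ang mod45 22.319124 theta (pockets at 22.5) -0.18087578
6 (np.float32(3945.2693), np.int64(36), np.float64(-1.5), np.float64(1.5)) pocket ang mod45 22.313585 theta (pockets at 22.5) -0.18641472
```

The disc is on the tang, centred within 1.5 mm, with θ still about 0 and the fingers just reaching contact. Turning further.

Call:
jog_arm(dp=[[0, 0, 0], [0, 0, 0], [0, 0, 0]], twist=[-5, -5, 0])

```text
time: 17.62
tool_pos: [560.7, 18.7, 245.8]
tcp_rot: [-3.141, 0.001, -2.574]
contact_force: [1.2, -1.5, 2.0]
grip_width: 15.7
finger_force: 1.8
```

```bash
cat >> h.py <<'E'
def theta(cam="side"):
    im=bot.capture(cam);a=np.radians(np.arange(0,360,3))
    for Hb in (0,6):
        r=rect(im,cam,well+(Hb+12)*dn,dx,dy,60,5);n=r.shape[0];gr=cv2.GaussianBlur(r.max(2).astype(np.float32),(0,0),4)
        def F(R,ou,ov):
            i=(n/2-(ou+R*np.cos(a))*5).astype(int);j=(n/2-(ov+R*np.sin(a))*5).astype(int);return np.fft.fft(gr[i,j])[8]
        b=max((abs(F(R,ou,ov)),R,ou,ov) for R in np.arange(32,39,1) for ou in np.arange(-8,9,1) for ov in np.arange(-8,9,1))
        ph=-np.degrees(np.angle(-F(*b[1:])))/8
        print("Hb",Hb,"score %.0f R %d off %.0f %.0f"%b,"theta mod45 %.1f"%((ph)%45-22.5))
E
cat > st.py <<'E'
from h import *
piv();o=bot.get_obs();print("M",o["moment"].round(2),"yaw rel",round(np.degrees(o["tcp_rot"][2])-188.72+360,1),o["time"]);theta()
E
python3 st.py
```

```text
piv u,v,H [ 1.4 -0.  35. ] F deck [ 1.8 -1.6  1.2]
M [-0.24 -0.3  -0.05] yaw rel 23.8 17.625
Hb 0 score 3464 R 36 off 1 6 theta mod45 7.1
Hb 6 score 3457 R 35 off -1 1 theta mod45 7.4
```

Call:
jog_arm(dp=[[0, 0, 0], [0, 0, 0], [0, 0, 0]], twist=[-5, -5, 0])

```text
time: 18.05
tool_pos: [560.3, 18.8, 245.9]
tcp_rot: [-3.141, 0.0, -2.4]
contact_force: [-1.0, -1.2, 3.3]
grip_width: 16.0
finger_force: 3.0
```

```bash
python3 st.py
```

```text
piv u,v,H [ 1.1  0.1 35.4] F deck [ 0.6 -1.   3.4]
M [-0.22  0.06 -0.06] yaw rel 33.8 18.05
Hb 0 score 3486 R 36 off 0 7 theta mod45 16.4
Hb 6 score 3487 R 36 off -2 3 theta mod45 16.9
```

Call:
jog_arm(dp=[[0, 0, 0], [0, 0, 0]], twist=[-4, 0])

```text
time: 18.35
tool_pos: [560.1, 18.7, 246.0]
tcp_rot: [-3.141, -0.0, -2.33]
contact_force: [-2.1, -3.2, 4.9]
grip_width: 16.3
finger_force: 5.3
```

```bash
python3 st.py
```

```text
piv u,v,H [ 1.   0.  35.5] F deck [ 0.3 -2.9  5.5]
M [-0.45  0.24 -0.14] yaw rel 37.8 18.35
Hb 0 score 3343 R 37 off 0 7 theta mod45 19.1
Hb 6 score 3342 R 37 off -2 3 theta mod45 19.6
```

θ is about 19.5°, within the slot's tolerance of the tang. I'll open the fingers to let it drop.

Call:
jog_arm(dp=[[0, 0, 0], [0, 0, 0], [0, 0, -0.005]], twist=[0, 0, 0], jaw=0.045)

```text
time: 18.77
tool_pos: [560.0, 19.2, 250.1]
tcp_rot: [3.141, -0.0, -2.328]
contact_force: [-0.9, 0.5, 0.4]
grip_width: 41.1
finger_force: 0.0
```

```bash
python3 st.py; python3 -c "
from h import *
theta('top')"
```

```text
piv u,v,H [ 3.1  0.6 39.1] F deck [-0.5  0.7  0.8]
M [ 0.07  0.09 -0.05] yaw rel 37.9 18.775
Hb 0 score 3450 R 37 off -1 8 theta mod45 21.0
Hb 6 score 3500 R 37 off -2 5 theta mod45 21.6
Hb 0 score 915 R 38 off -3 7 theta mod45 -17.6
Hb 6 score 920 R 38 off -1 7 theta mod45 -18.0
```

Call:
jog_arm(dp=[[0, 0, -0.02], [0, 0, -0.05], [0, 0, -0.03], [0.0436, -0.0412, 0], [0.0436, -0.0412, 0], [0.0436, -0.0412, 0], [0.0436, -0.0412, 0], [0.0436, -0.0412, 0]], twist=[0, 0, 0, 0, 0, 0, 0, 0])

```text
time: 19.88
tool_pos: [560.4, -283.0, 350.5]
tcp_rot: [-3.141, 0.0, -2.328]
contact_force: [1.4, -0.1, 0.3]
grip_width: 44.8
finger_force: 0.0
```

```bash
cat > fit.py <<'E'
from h import *
# full pose fit of the disc: colour-class rendering; blue bar + white disc + pockets, u,v,H,theta,tilts
ims={c:bot.capture(c) for c in P}
for c in P: cv2.imwrite(f"pics/{c}_f.png",ims[c])
theta("side");theta("top")
for c in P:
    im=ims[c].astype(int);b=((im[...,0]-im[...,2]>35)&(im[...,0]>60)).astype(np.uint8)
    u=proj(c,well+30*dn)[0].astype(int);w=np.zeros_like(b);w[u[1]-18:u[1]+18,u[0]-18:u[0]+18]=1
    ii,jj=np.nonzero(b*w);print(c,"blue",len(ii),"cen",jj.mean().round(2),ii.mean().round(2),"box",jj.min(),jj.max(),ii.min(),ii.max(),
      "pred H0",proj(c,well+20*dn)[0].round(1),"H6",proj(c,well+26*dn)[0].round(1))
    # rim silhouette: rectified white outline at disc top plane
    for Hb in(0,6):
        r=rect(ims[c],c,well+(Hb+12)*dn,dx,dy,60,5);print(Hb,[int(r[int(300-k*5),300].max()) for k in range(-56,58,4)],'|',[int(r[300,int(300-k*5)].max()) for k in range(-56,58,4)])
E
python3 fit.py
```

```text
Hb 0 score 4096 R 35 off -1 8 theta mod45 20.7
Hb 6 score 4075 R 35 off -2 4 theta mod45 20.7
Hb 0 score 2648 R 35 off -4 3 theta mod45 -21.2
Hb 6 score 2659 R 34 off -3 3 theta mod45 -21.1
side blue 199 cen 317.83 190.16 box 310 326 180 198 pred H0 [319.3 191.1] H6 [318.7 190. ]
0 [227, 136, 155, 225, 236, 227, 231, 243, 225, 159, 110, 108, 98, 101, 105, 108, 109, 116, 126, 157, 196, 214, 191, 200, 222, 149, 169, 185, 187] | [230, 231, 183, 123, 179, 181, 103, 75, 118, 197, 182, 168, 130, 109, 105, 94, 86, 84, 104, 157, 176, 172, 175, 162, 93, 46, 48, 84, 120]
6 [208, 119, 180, 227, 165, 138, 182, 233, 187, 108, 78, 84, 87, 90, 92, 96, 102, 105, 108, 124, 137, 105, 84, 142, 195, 151, 176, 173, 170] | [229, 182, 121, 181, 190, 111, 95, 132, 202, 181, 171, 135, 109, 107, 92, 84, 83, 101, 157, 174, 172, 173, 152, 82, 48, 56, 95, 121, 99]
top blue 167 cen 295.98 179.34 box 289 303 173 186 pred H0 [296.8 178.2] H6 [297.  178.7]
0 [81, 99, 127, 104, 79, 92, 122, 125, 111, 111, 114, 118, 123, 121, 114, 104, 96, 85, 84, 94, 98, 83, 82, 109, 127, 100, 100, 122, 120] | [135, 136, 118, 120, 140, 115, 80, 94, 126, 129, 117, 95, 83, 90, 114, 123, 112, 111, 122, 111, 96, 96, 88, 71, 75, 92, 91, 83, 84]
6 [87, 85, 118, 123, 87, 82, 112, 128, 116, 110, 115, 117, 123, 123, 116, 105, 97, 89, 82, 91, 98, 93, 83, 102, 128, 114, 92, 118, 124] | [134, 135, 120, 118, 140, 112, 70, 80, 116, 129, 117, 94, 80, 92, 116, 122, 111, 111, 123, 117, 101, 93, 80, 59, 64, 84, 91, 84, 83]
```

The disc looks off-centre by about 3 mm and too high, so it may be perched on the rim. I'll do a proper pose fit on the pocket centroids from both cameras, validated on the first pictures taken on the table.

```bash
cat > pose6.py <<'E'
from h import *
k=np.radians(22.5+45*np.arange(8))
def fit(ims,X0,R0,Rp=34.5,it=4,rad=(3.2,2.6)):
    X,R=np.array(X0,float),R0.copy();ring=np.c_[Rp*np.cos(k),Rp*np.sin(k),12+0*k]
    for _ in range(it):
        ob=[]
        for c,rr in zip(("side","top"),rad):
            g=cv2.resize(ims[c].max(2),None,fx=4,fy=4,interpolation=cv2.INTER_CUBIC).astype(float)
            for n,p in enumerate(proj(c,X+ring@R.T)):
                q=(p+.5)*4-.5;q0=q.astype(int);m=int(rr*4);w=g[q0[1]-m:q0[1]+m+1,q0[0]-m:q0[0]+m+1]
                yy,xx=np.indices(w.shape)-m;d=np.hypot(xx,yy)<=m;lo,hi=np.percentile(w[d],[5,90])
                if hi-lo<25: continue
                z=np.clip((lo+hi)/2-w,0,None)*d
                ob.append((c,n,(np.array([(z*xx).sum(),(z*yy).sum()])/z.sum()+q0+.5)/4-.5))
        def f(v):
            XX=X+v[:3];RR=Ro.from_rotvec(v[3:6]).as_matrix()@R;pr={c:proj(c,XX+ring@RR.T) for c in P}
            return np.concatenate([pr[c][n]-o for c,n,o in ob]+[v[6:]*0])
        s=least_squares(f,np.zeros(6),loss="soft_l1",f_scale=.3,x_scale=[1,1,1,.02,.02,.02]);X=X+s.x[:3];R=Ro.from_rotvec(s.x[3:]).as_matrix()@R
    return X,R,len(ob),np.sqrt(np.mean(s.fun**2))
def rep(X,R):
    d=D.T@(X-well);A=D.T@R;print("deck off u,v,H",d.round(1),"tilt normal in deck",A[:,2].round(3),"theta",np.degrees(np.arctan2(A[1,0],A[0,0])).round(1))
if __name__=="__main__":
    im0={c:cv2.imread(f"pics/{c}0.png") for c in P}
    r=fit(im0,[422.8,-386,0],Ro.from_euler("z",-44,degrees=True).as_matrix());print("table",r[0].round(1),r[1][:,2].round(3),np.degrees(np.arctan2(r[1][1,0],r[1][0,0])).round(1),r[2:])
    import sys
    im={c:(bot.capture(c) if len(sys.argv)>1 else cv2.imread(f"pics/{c}_f.png")) for c in P}
    for u,v,H in((-2,3,8),(0,0,0),(0,0,6)):
        r=fit(im,well+D@[u,v,H],D@Ro.from_euler("z",21,degrees=True).as_matrix());rep(*r[:2]);print(r[2:])
E
python3 pose6.py
python3 - <<'E'
from h import *
# well mouth/floor circle on empty pictures: radial gradient score
for c in P:
    im=cv2.imread(f"pics/{c}2.png")
    for h,Rr in((12,46.5),):
        r=cv2.GaussianBlur(rect(im,c,well+h*dn,dx,dy,70,4).max(2).astype(np.float32),(0,0),3);n=len(r);a=np.radians(np.arange(0,360,4))
        S=lambda R,u,v:r[(n/2-(u+R*np.cos(a))*4).astype(int),(n/2-(v+R*np.sin(a))*4).astype(int)]
        print(c,max((np.median(S(R+2.5,u,v)-S(R-2.5,u,v)),R,u,v) for R in(45,46,47,48) for u in np.arange(-5,5.1,.5) for v in np.arange(-5,5.1,.5)))
E
```

```text
table [ 423.4 -385.7   -2.7] [ 0.009 -0.005  1.   ] -43.3 (16, np.float64(0.13222624846686223))
deck off u,v,H [-2.9  5.   6.8] tilt normal in deck [ 0.05  -0.103  0.993] theta 22.7
(16, np.float64(0.26652518432931005))
deck off u,v,H [-3.   5.   6.8] tilt normal in deck [ 0.052 -0.101  0.994] theta 22.7
(16, np.float64(0.22819551518421935))
deck off u,v,H [-3.   5.   6.8] tilt normal in deck [ 0.051 -0.101  0.993] theta 22.7
(16, np.float64(0.23618974132964865))
side (np.float32(46.621464), 47, np.float64(-0.5), np.float64(-2.0))
top (np.float32(23.366383), 48, np.float64(1.0), np.float64(0.0))
```

The fit shows the disc's left edge on the rim, about 5 mm too far left and tilted 6°, with θ ≈ 22°. I'll straddle the bar loosely and nudge it right and slightly uphill.

Call:
jog_arm(dp=[[0, 0, 0], [0, 0, 0], [-0.0259, 0.0432, 0], [-0.0259, 0.0432, 0], [-0.0259, 0.0432, 0], [-0.0259, 0.0432, 0], [-0.0259, 0.0432, 0], [-0.0259, 0.0432, 0], [0, 0, 0.03], [0, 0, 0.03]], twist=[7.5, 7.5, 0, 0, 0, 0, 0, 0, 0, 0], jaw=0.024)

```text
time: 21.32
tool_pos: [556.2, 24.0, 290.6]
tcp_rot: [-3.141, 0.002, -2.585]
contact_force: [0.3, -0.3, -0.1]
grip_width: 24.3
finger_force: 0.0
```

Call:
jog_arm(dp=[[0, 0, 0.02], [0, 0, 0.01], [0, 0, 0.008], [0, 0, 0]], twist=[0, 0, 0, 0])

```text
time: 21.82
tool_pos: [556.6, 21.5, 252.6]
tcp_rot: [3.142, 0.0, -2.589]
contact_force: [-0.3, 0.5, 0.9]
grip_width: 24.2
finger_force: 0.0
```

Call:
jog_arm(dp=[[0.0012, -0.0028, 0.002], [0.0012, -0.0028, 0.001], [0.0008, -0.0018, 0]], twist=[0, 0, 0])

```text
time: 22.2
tool_pos: [557.9, 12.9, 249.7]
tcp_rot: [-3.141, 0.0, -2.589]
contact_force: [0.3, -0.8, -0.2]
grip_width: 23.8
finger_force: 0.1
```

Call:
jog_arm(dp=[[0.0008, -0.0018, 0], [0.0008, -0.0018, 0]], twist=[0, 0])

```text
time: 22.45
tool_pos: [558.4, 9.3, 249.6]
tcp_rot: [3.141, 0.0, -2.589]
contact_force: [1.1, 0.6, -0.3]
grip_width: 24.1
finger_force: 0.3
```

```bash
python3 st.py
```

```text
piv u,v,H [ 0.1 -8.9 40.2] F deck [ 0.9  0.4 -0.8]
M [ 0.2   0.05 -0.03] yaw rel 22.9 22.45
Hb 0 score 3042 R 35 off 0 2 theta mod45 14.8
Hb 6 score 3044 R 35 off -1 -2 theta mod45 14.8
```

It is now centred on the tang, but θ went back to about 15°. I'll recentre the fingers, close them to a snug 15 mm and turn a little.

Call:
jog_arm(dp=[[-0.0014, 0.0032, 0], [-0.0014, 0.0032, 0], [0, 0, 0]], twist=[0, 0, 0])

```text
time: 22.88
tool_pos: [557.3, 16.7, 249.5]
tcp_rot: [3.142, 0.0, -2.588]
contact_force: [1.3, -0.1, 0.8]
grip_width: 24.2
finger_force: 0.0
```

Call:
jog_arm(dp=[[0, 0, 0], [0, 0, 0]], twist=[0, 0], jaw=0.016)

```text
time: 23.12
tool_pos: [557.4, 16.2, 249.5]
tcp_rot: [-3.142, 0.0, -2.589]
contact_force: [0.5, -1.2, -0.8]
grip_width: 16.1
finger_force: 0.0
```

Call:
jog_arm(dp=[[0, 0, 0], [0, 0, 0]], twist=[-5, 0])

```text
time: 23.38
tool_pos: [557.4, 16.2, 249.5]
tcp_rot: [3.142, 0.0, -2.503]
contact_force: [0.5, -1.4, 0.2]
grip_width: 16.0
finger_force: 0.0
```

```bash
python3 st.py
```

```text
piv u,v,H [ 0.1 -2.  40.1] F deck [ 0.3 -1.5  0. ]
M [0.07 0.07 0.03] yaw rel 27.9 23.375
Hb 0 score 3342 R 36 off 0 6 theta mod45 18.3
Hb 6 score 3339 R 36 off -2 2 theta mod45 18.8
```

Call:
jog_arm(dp=[[0, 0, 0], [0, 0, -0.03], [0, 0, -0.05], [0.0358, -0.0482, 0], [0.0358, -0.0482, 0], [0.0358, -0.0482, 0], [0.0358, -0.0482, 0], [0, 0, 0]], twist=[0, 0, 0, 0, 0, 0, 0, 0], jaw=0.024)

```text
time: 24.42
tool_pos: [556.8, -228.1, 328.4]
tcp_rot: [3.141, -0.001, -2.508]
contact_force: [-0.3, 0.5, -0.9]
grip_width: 23.8
finger_force: 0.0
```

```bash
python3 pose6.py live | tail -4; python3 st.py
```

```text
deck off u,v,H [-3.4  3.1  6.1] tilt normal in deck [ 0.081 -0.096  0.992] theta 21.5
(16, np.float64(0.24381514834598528))
deck off u,v,H [-3.3  3.2  6.2] tilt normal in deck [ 0.077 -0.099  0.992] theta 21.5
(16, np.float64(0.21047711619638015))
piv u,v,H [   8.4 -239.6  127.3] F deck [-1.2  0.4  0.2]
M [ 0.11  0.01 -0.  ] yaw rel 27.8 24.525
Hb 0 score 4798 R 36 off -1 7 theta mod45 19.3
Hb 6 score 4771 R 36 off -2 3 theta mod45 19.4
```

θ is 21.5°, but the lower-left edge is on the rim because the snug fingers wedge it up. I'll use a wide jaw and push with only the left finger toward the right, then lift straight off.

Call:
jog_arm(dp=[[0, 0, 0], [-0.0236, 0.0431, 0], [-0.0236, 0.0431, 0], [-0.0236, 0.0431, 0], [-0.0236, 0.0431, 0], [-0.0236, 0.0431, 0], [0, 0, 0], [0, 0, 0.04], [0, 0, 0.025], [0, 0, 0.013]], twist=[8, 0, 0, 0, 0, 0, 0, 0, 0, 0], jaw=0.03)

```text
time: 25.82
tool_pos: [557.1, 22.2, 250.5]
tcp_rot: [3.141, -0.001, -2.641]
contact_force: [-0.5, 0.4, -0.1]
grip_width: 29.8
finger_force: 0.0
```

Call:
jog_arm(dp=[[0, 0, 0], [0, -0.004, 0], [0, -0.003, 0], [0, -0.003, 0]], twist=[0, 0, 0, 0])

```text
time: 26.32
tool_pos: [563.0, 12.7, 252.1]
tcp_rot: [-3.141, 0.001, -2.642]
contact_force: [-0.1, -0.5, -0.7]
grip_width: 29.7
finger_force: 0.0
```

Call:
jog_arm(dp=[[0, -0.002, 0], [0, 0, 0]], twist=[0, 0])

```text
time: 26.58
tool_pos: [563.6, 11.1, 251.5]
tcp_rot: [3.142, 0.0, -2.642]
contact_force: [0.6, -0.7, -0.6]
grip_width: 29.9
finger_force: 0.0
```

```bash
python3 st.py
```

```text
piv u,v,H [ 5.8 -8.  39.2] F deck [ 0.1 -0.8 -0.8]
M [ 0.06 -0.03  0.01] yaw rel 19.9 26.575
Hb 0 score 2910 R 36 off 2 1 theta mod45 11.4
Hb 6 score 2890 R 36 off 1 -3 theta mod45 11.4
```

The disc is centred in the well again with θ ≈ 11°. Pushing right at the bar's downhill end will turn it up to 21° while keeping it off the left rim.

Call:
jog_arm(dp=[[0, 0.003, 0], [0.0065, 0.0024, 0.004], [0.0065, 0.0024, 0.004], [0.001, -0.003, 0], [0.001, -0.003, 0], [0, 0, 0]], twist=[0, 0, 0, 0, 0, 0])

```text
time: 27.38
tool_pos: [549.8, 5.3, 243.6]
tcp_rot: [-3.141, 0.0, -2.642]
contact_force: [1.4, 0.6, 0.6]
grip_width: 30.1
finger_force: 0.0
```

```bash
python3 st.py
```

```text
piv u,v,H [-10.8 -11.6  39.6] F deck [ 1.6  0.4 -0.2]
M [ 0.1   0.09 -0.  ] yaw rel 19.9 27.375
Hb 0 score 3722 R 36 off 0 6 theta mod45 18.0
Hb 6 score 3717 R 35 off -2 1 theta mod45 18.3
```

Call:
jog_arm(dp=[[0.0007, -0.002, 0], [0, 0, 0]], twist=[0, 0])

```text
time: 27.68
tool_pos: [549.9, 3.5, 243.5]
tcp_rot: [-3.142, 0.0, -2.642]
contact_force: [-0.0, 0.0, 0.4]
grip_width: 30.1
finger_force: 0.0
```

```bash
python3 st.py
```

```text
piv u,v,H [-10.9 -13.5  39.6] F deck [0.2 0.  0.4]
M [ 0.09  0.03 -0.02] yaw rel 19.9 27.675
Hb 0 score 3513 R 36 off 0 5 theta mod45 17.2
Hb 6 score 3525 R 36 off -1 1 theta mod45 17.2
```

Call:
jog_arm(dp=[[0, 0, -0.04], [0, 0, -0.05], [0.0287, -0.0527, 0], [0.0287, -0.0527, 0], [0.0287, -0.0527, 0], [0.0287, -0.0527, 0]], twist=[0, 0, 0, 0, 0, 0])

```text
time: 28.48
tool_pos: [550.0, -238.2, 333.6]
tcp_rot: [-3.141, 0.0, -2.641]
contact_force: [0.6, 0.3, -0.2]
grip_width: 29.5
finger_force: 0.0
```

```bash
python3 pose6.py live | tail -2; python3 - <<'E'
from h import *
# rim outline: for both cameras sample brightness profile along rays at ledge plane to see the overlap of disc and well mouth
from pose6 import *
im={c:bot.capture(c) for c in P}
for c in P: cv2.imwrite(f"pics/{c}_g.png",im[c])
# side only, planar assumption: fit per fixed tilt zero, H in {0,6,12}
ring=lambda Rp:np.c_[Rp*np.cos(k),Rp*np.sin(k),12+0*k]
for c in P:
    X,R=well+D@[-3,3,8.],D@Ro.from_euler("z",20,degrees=True).as_matrix()
    g=cv2.resize(im[c].max(2),None,fx=4,fy=4,interpolation=2).astype(float)
    for T in (0,):
        out=[]
        for p in proj(c,X+ring(34.5)@R.T):
            q=(p+.5)*4-.5;q0=q.astype(int);m=12;w=g[q0[1]-m:q0[1]+m+1,q0[0]-m:q0[0]+m+1];out.append((w.min().round(),np.percentile(w,90).round()))
        print(c,out)
print(theta("side"))
E
```

```text
deck off u,v,H [-3.1  3.4  6.3] tilt normal in deck [ 0.066 -0.106  0.992] theta 21.4
(16, np.float64(0.19441163641053824))
side [(np.float64(95.0), np.float64(221.0)), (np.float64(73.0), np.float64(235.0)), (np.float64(71.0), np.float64(237.0)), (np.float64(73.0), np.float64(239.0)), (np.float64(73.0), np.float64(239.0)), (np.float64(72.0), np.float64(238.0)), (np.float64(72.0), np.float64(238.0)), (np.float64(56.0), np.float64(238.0))]
top [(np.float64(67.0), np.float64(160.0)), (np.float64(64.0), np.float64(155.0)), (np.float64(65.0), np.float64(165.0)), (np.float64(66.0), np.float64(161.0)), (np.float64(65.0), np.float64(162.0)), (np.float64(66.0), np.float64(161.0)), (np.float64(65.0), np.float64(164.0)), (np.float64(56.0), np.float64(149.0))]
Hb 0 score 4790 R 36 off -1 7 theta mod45 19.3
Hb 6 score 4766 R 36 off -2 3 theta mod45 19.4
None
```

The fitted pose is unchanged, so the finger never reached the bar in that push; the apparent motion was occlusion. I'll go again and push further, watching the force.

Call:
jog_arm(dp=[[-0.0258, 0.0435, 0], [-0.0258, 0.0435, 0], [-0.0258, 0.0435, 0], [-0.0258, 0.0435, 0], [-0.0258, 0.0435, 0], [0, 0, 0], [0, 0, 0.04], [0, 0, 0.025], [0, 0, 0.018], [0, 0, 0]], twist=[0, 0, 0, 0, 0, 0, 0, 0, 0, 0])

```text
time: 29.98
tool_pos: [558.1, 16.6, 249.6]
tcp_rot: [3.14, -0.002, -2.641]
contact_force: [0.7, 0.3, -0.1]
grip_width: 29.9
finger_force: 0.0
```

Call:
jog_arm(dp=[[0, -0.003, 0], [0, -0.003, 0], [0, -0.003, 0], [0, 0, 0]], twist=[0, 0, 0, 0])

```text
time: 30.48
tool_pos: [563.6, 8.2, 250.8]
tcp_rot: [-3.141, 0.001, -2.642]
contact_force: [-0.6, -0.1, 0.3]
grip_width: 29.8
finger_force: 0.2
```

```bash
python3 st.py
```

```text
piv u,v,H [  5.1 -10.9  38.8] F deck [-0.4 -0.   0.5]
M [0.12 0.09 0.01] yaw rel 19.9 30.475
Hb 0 score 2777 R 35 off 2 -1 theta mod45 10.0
Hb 6 score 2794 R 35 off 1 -5 theta mod45 9.9
```

Call:
jog_arm(dp=[[0, -0.002, 0], [0, -0.002, 0], [0, 0, 0]], twist=[0, 0, 0])

```text
time: 30.9
tool_pos: [565.1, 5.5, 250.7]
tcp_rot: [3.14, 0.0, -2.641]
contact_force: [-1.4, 5.0, 3.1]
grip_width: 30.2
finger_force: 2.5
```

```bash
python3 - <<'E'
from pose6 import *
piv();im={c:bot.capture(c) for c in P}
# side view: blue mask and white/disc info
i=im["side"].astype(int);b=((i[...,0]-i[...,2]>35)&(i[...,0]>60));u=proj("side",well+30*dn)[0].astype(int)
w=b[u[1]-18:u[1]+18,u[0]-18:u[0]+18];ii,jj=np.nonzero(w);print("blue box",jj.min()+u[0]-18,jj.max()+u[0]-18,ii.min()+u[1]-18,ii.max()+u[1]-18,w.sum())
r=fit({"side":im["side"],"top":np.zeros_like(im["top"])},well+D@[-1,0,8.],D@Ro.from_euler("z",20,degrees=True).as_matrix());rep(*r[:2]);print(r[2:])
E
```

```text
piv u,v,H [  6.  -13.7  38.1] F deck [1.  5.1 3. ]
blue box 312 325 181 198 169
deck off u,v,H [ -3.5 -12.9  25.3] tilt normal in deck [-0.039 -0.14   0.989] theta 15.0
(8, np.float64(0.9293563480145455))
```

Now there is a 5 N reaction, so the disc is against the right wall. I'll back off and look.

Call:
jog_arm(dp=[[0, 0.004, 0], [0, 0, -0.04], [0, 0, -0.05], [0.0287, -0.0527, 0], [0.0287, -0.0527, 0], [0.0287, -0.0527, 0], [0.0287, -0.0527, 0]], twist=[0, 0, 0, 0, 0, 0, 0])

```text
time: 31.88
tool_pos: [563.5, -234.1, 340.4]
tcp_rot: [-3.14, -0.0, -2.642]
contact_force: [0.3, 0.3, 0.3]
grip_width: 29.9
finger_force: 0.0
```

```bash
python3 pose6.py live | tail -4
```

```text
deck off u,v,H [-1.6  0.1 -1.1] tilt normal in deck [0.015 0.02  1.   ] theta 17.9
(16, np.float64(0.26846649157785113))
deck off u,v,H [-1.6  0.1 -1.1] tilt normal in deck [0.015 0.02  1.   ] theta 17.9
(16, np.float64(0.26846668366216975))
```

The fit now reads flat, centred and about 7 mm lower, so the disc has dropped over the tang. I'll confirm by pressing gently on the bar top with shut fingers: contact is expected at z ≈ 266 if home, 273 if not.

Call:
jog_arm(dp=[[-0.0226, 0.045, 0], [-0.0226, 0.045, 0], [-0.0226, 0.045, 0], [-0.0226, 0.045, 0], [-0.0226, 0.045, 0], [0, 0, 0], [0, 0, 0.04], [0, 0, 0.025], [0, 0, 0.004], [0, 0, 0]], twist=[0, 0, 0, 0, 0, 0, 0, 0, 0, 0], jaw=0)

```text
time: 33.22
tool_pos: [555.4, 19.4, 272.2]
tcp_rot: [-3.141, 0.001, -2.642]
contact_force: [0.1, -0.4, -0.3]
grip_width: 0.6
finger_force: 0.0
```

Call:
jog_arm(dp=[[0, 0, 0.002], [0, 0, 0.002], [0, 0, 0]], twist=[0, 0, 0])

```text
time: 33.6
tool_pos: [555.1, 19.9, 267.7]
tcp_rot: [-3.141, 0.0, -2.641]
contact_force: [0.1, 1.1, 0.5]
grip_width: 0.5
finger_force: 0.2
```

Call:
jog_arm(dp=[[0, 0, 0.002], [0, 0, 0.002], [0, 0, 0]], twist=[0, 0, 0])

```text
time: 33.98
tool_pos: [555.8, 19.9, 266.4]
tcp_rot: [-3.139, 0.004, -2.641]
contact_force: [-3.6, -0.5, 13.4]
grip_width: 0.5
finger_force: 6.8
```

Call:
jog_arm(dp=[[0, 0, 0.002], [0, 0, 0]], twist=[0, 0])

```text
time: 34.22
tool_pos: [555.9, 20.0, 266.0]
tcp_rot: [-3.138, 0.006, -2.641]
contact_force: [-5.5, 1.3, 22.0]
grip_width: 0.8
finger_force: 11.3
```

Contact came at z ≈ 267 and held at 22 N, so the disc is home. Retreating for a final check.

Call:
jog_arm(dp=[[0, 0, -0.01], [0, 0, -0.04], [0, 0, -0.04], [0.0287, -0.0527, 0], [0.0287, -0.0527, 0], [0.0287, -0.0527, 0], [0.0287, -0.0527, 0], [0, 0, 0]], twist=[0, 0, 0, 0, 0, 0, 0, 0])

```text
time: 35.22
tool_pos: [554.6, -224.2, 350.0]
tcp_rot: [3.14, -0.002, -2.647]
contact_force: [-0.2, 0.2, -1.0]
grip_width: 0.1
finger_force: 0.0
```

```bash
python3 pose6.py live | tail -2; python3 - <<'E'
from h import *
im=bot.capture("top");a=cv2.imread("pics/top2.png")
# hatch unchanged since release? compare dark grip centroid
for n,i in(("then",a),("now",im)):
    u=proj("top",ledge+138*dy+27*dn)[0].astype(int);w=i[u[1]-12:u[1]+12,u[0]-12:u[0]+12].max(2);y,x=np.nonzero(w<50);print(n,(x.mean()+u[0]-12).round(2),(y.mean()+u[1]-12).round(2),len(x),"expect",proj("top",ledge+138*dy+(27+10)*dn)[0].round(2))
for l in("can","green_disc_grip"): print(l,[(round(d["confidence"],2),np.round(d["bbox"]).tolist()) for d in bot.find_in("side" if l=="x" else "top",l)])
E
```

```text
deck off u,v,H [-1.6  0.1 -1. ] tilt normal in deck [0.016 0.02  1.   ] theta 17.9
(16, np.float64(0.2681563313139935))
then 251.43 186.05 129 expect [251.44 187.65]
now 251.47 185.95 129 expect [251.44 187.65]
can [(0.45, [298.0, 209.0, 15.0, 7.0])]
green_disc_grip [(0.51, [361.0, 162.0, 18.0, 22.0])]
```

```bash
python3 -c "
from plant import bot
print(bot.close_job())"
```

```text
the job is handed in; nothing more can be done
None
```

The job is handed in at about 35 s: the hatch is parked fully left, the blue-grip disc sits flat in the well over the tang, it has been released, and the arm touches nothing; by the final pose fit and a 22 N press on its grip the disc is fully home, though I had no pictures left to check it by eye.

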